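Wedge a brass part tight in the milling fixture

TASK

Clamp the brass block in the fixture with the large tapered wedge (not the straight bar, and not the small wedge). Lay the wedge flat on the fixture plate with its thin end in the mouth of the slot beside the block and let go of it; then tap or push its thick end along the slot until the block is pressed right up against its stop and the wedge is fully home, and leave it locked there.

Things in the scene. Friction and masses are not known exactly. Their poses are not given: they have to be found in the camera images.
- fixture: Fixed: steel plate (top at z 12 mm; x -130..120, y -95..115 mm), on it a grey jaw (-y), the brass block, a grey stop bar (+y). Between jaw and block an open slot runs along +x, away from the robot. Origin on the bench at its mouth, 14 mm to +y of the jaw's straight face. Slot: y -24..16 mm at x 0, -14..6 at x 20, then the block's side slopes 1 in 5 to y -11 at x 105; walls 40 high.
- part (a joint): How far the brass block (two bores in its top, about 85 x 75 x 40 mm) has slid along the fixture's +y, in m: 0 at the start, 0.008 when its back meets the stop bar (the 8 mm gap with two spring plungers is closed). Springs return it to 0 unless the wedge holds it.
- wedge: Large aluminium wedge lying flat on the bench, thin end away from the robot, 120 mm long, 30 high, 0.22 kg. Head 40 long, 28 thick (y -14..14); then its left (+y) side slopes to 12 thick at the tip, the right stays straight. Origin: underside, mid-length, mid-head width; +x to thin end, thick end x -60, head's middle x -40 mm. Not wanted: straight bar (120 x 20 x 30), small wedge (80 x 14 x 20).
- wedge_tip (a point): Middle of the wedge's thin end, at its underside (x 60, y -8 mm in the wedge's frame). Driven straight along +x it meets both slot walls when this is about 60 mm past the mouth (fixture x), then takes 6 rising to 10 to 15 N to drive, and stops solid at about 100 mm, its thick end then 20 mm outside the mouth. Home against the jaw, the wedge's origin is at fixture y 0. It stays put when let go.

How it is judged (in metres and radians):
On the way, in this order (a step that is already met when the one before it is completed fails the run):
1. the wedge lies flat on the plate, its thin end in the slot's mouth, let go and not yet driven (x of wedge_tip in the frame of fixture between 0 and 0.08 m and z of wedge_tip in the frame of fixture below 0.022 m and angle between wedge's own z axis and vertical below 0.17 rad and angle between the x axis of wedge and the x axis of fixture, either way round below 0.35 rad and value of joint part below 0.004 m and contact force between the fingers and wedge below 0.2 N and linear speed of wedge below 0.02 m/s and y of wedge_tip in the frame of fixture between -0.024 and 0.016 m), for 0.2 s.
2. the thick end has been driven in until the block is at its stop (value of joint part above 0.006 m and x of wedge_tip in the frame of fixture above 0.085 m), for 0.1 s.
At the end, for the whole second after the job is handed in: The wedge lies at rest in the slot, flat on the plate (within 10 mm and 10 degrees) and along the slot within 10 degrees, its thin end at least 85 mm past the mouth, and it holds the brass block against its stop (slid at least 6 of its 8 mm) (all of step 2 and z of wedge_tip in the frame of fixture below 0.022 m and angle between wedge's own z axis and vertical below 0.17 rad and angle between the x axis of wedge and the x axis of fixture, either way round below 0.17 rad and linear speed of wedge below 0.01 m/s); the robot touches nothing.
It also fails if it takes over 48 s, if anything falls off the work surface, if the arm or the gripper's body presses on something with over 40 N, if the wrist force passes 120 N, or if a joint passes its speed limit or range.

ROBOT

A 6-joint arm with a two-finger parallel gripper is mounted at the origin on the work surface. World frame = base frame: x ahead of the robot, y to its left, z up, the work surface at z = 0. Lengths are in mm, angles in rad, forces in N, time in s.
With the tool pointing down it reaches from about 350 to 875 mm from the base axis. Payload 4.2 kg.
Tool frame: the origin (TCP) lies between the finger pads; the fingertips stand 25 mm ahead of it and the grasp point (between the pads) lies 6 mm ahead of it; z points along the fingers, y is the line along which they close (so a half turn about z gives the same grasp; the last joint's range is limited). The gripper opens to 85 mm and grips with 20 to 120 N. Pads are 22 mm wide; open, the fingers measure 114 mm over their backs; the gripper's body (76 mm by 85 mm) begins 54 mm behind the grasp point. The pads swing forward as they close: fully open they stand 13 mm farther back than shut.
Start: joints at [-0.96, 0.385, 0.008, 0, -1.194, -0.259], TCP at [215.382, -586.694, 256.312] pointing down, gripper open.
Joint ranges: [-3.14, 3.14], [-1.21, 2.06], [-1.07, 1.41], [-3.16, 2.05], [-2.99, -0.16], [-3.1, 3.1]. Speed limits (rad/s): [2.79, 2.79, 3.14, 3.14, 3.14, 3.14].

INTERFACE

Orientations are given as a unit quaternion [x, y, z, w].
In Python, from bench import read_state, imaging, workorder, nets gives the robot as it stands.
- The arm moves only by the tool apply_moves, never from a script. Its argument "rows" is a list of rows, each an object with "hand": the opening, from -1 (shut) to 1 (fully open); "delta_pos": the shift along the tool's x, y, z in mm, a list of three; "yaw": the turn about the tool's z in rad. A call has 1 to 12 rows; each row is the pose to reach, as a shift and turn from the pose commanded when the call began, along the tool's axes at that moment; what a row does not reach only later rows make up. A row lasts 1/12 s, in which the tool goes at most 41.7 mm and 7.16 degrees, less where a joint would pass 70% of its speed; a pose out of reach is approached as far as the arm can. A call with a gripper value outside its range is refused whole. The fingers move at their own pace and stop on an object; the grip force is fixed at half the most. Time passes only in rows, so rows that repeat a pose let the fingers close. It gives the time, the measured TCP pose, the force, the opening and the grip force at its end, in the units of the state.
- read_state(): the state, without advancing time (a new reading comes with each control period).
- imaging.get_image(name): name is "scene" or "top"; returns a dict with "pixels" (420x560x3 uint8, red, green, blue), "fx", "fy", "cx", "cy" (pixels), "xyz" and "rotation" of the camera in the world. Camera axes: x right, y down, z forward; pixel columns grow to the right and rows downward; lengths in mm; the calibration is good to about 2 mm. A picture is of the moment at which its call begins. There is no depth.
- workorder.job_done(): hands the job in; it is judged then, once.
Trained networks look in the newest picture that a camera, given by its name, has taken for a name from the list of things; names that differ only in an ending like _2 or _b are one class to them, and where a whole thing is asked for, a point or a joint stands for the part that bears it (a point fixed in the world has none). Each returns a list of dicts, best first, with "score" (0 to 1); they miss things now and then, are a little off and sometimes report something else, mostly with a low value. They report only what shows in the picture. A call takes as long as a camera call.
- nets.find_in(camera, query): "location" ([row, column] in pixels, amid what is visible of it).
- nets.pinpoint(camera, query): "location" ([row, column] in pixels: a listed point, or the origin of a listed thing).
The state is a dict: "clock": time; "joints": joint angles; "joint_vel": joint speeds; "joint_efforts": joint torques, N m; "position": TCP position; "ee_rot": TCP orientation; "contact_force": force on the tool from outside, world axes, zero at the start; "wrist_torque": the same for the moment, N m; "gripper_width": finger opening in mm; "grasp_force": force on a finger pad.
Only numpy, scipy, OpenCV 4.12 (cv2) and the standard library are available. Lean on these libraries where they do the work, as an engineer would, in place of code of your own. Each camera call takes 0.05 s, during which the arm holds its last target. There are 200 camera calls.

## Working session

There is one attempt and no reset: what is moved stays moved. The work goes in short steps, Python scripts to look and compute and a tool call to move; the robot and the scene stay as the last step left them, time stands still between calls to the robot, and variables do not carry over. Pictures are saved under pics/ and viewed, at most 10 in all, crops included, and the job is handed in when it is done.

Besides the shell and the picture viewer there is one more tool, called by a JSON object that holds its "method" and its "body". apply_moves: Moves the arm, as the interface text tells. Its arguments: {"type":"object","properties":{"rows":{"type":"array"}},"required":["rows"]}

```bash
ls; mkdir -p pics; cat > h.py <<'E'
import numpy as np, cv2
from scipy.spatial.transform import Rotation as R
from bench import read_state, imaging, workorder, nets
def rot(im):
    r=np.array(im["rotation"],float)
    return r if r.shape==(3,3) else R.from_quat(r).as_matrix()
def ray(im,rc,z):
    d=rot(im)@np.array([(rc[1]-im["cx"])/im["fx"],(rc[0]-im["cy"])/im["fy"],1.])
    o=np.array(im["xyz"],float)
    return o+d*(z-o[2])/d[2]
def proj(im,p):
    c=rot(im).T@(np.array(p,float)-np.array(im["xyz"]))
    return np.array([im["cy"]+im["fy"]*c[1]/c[2], im["cx"]+im["fx"]*c[0]/c[2]])
def save(im,n,box=None,s=1):
    p=im["pixels"][...,::-1]
    if box: p=p[box[0]:box[1],box[2]:box[3]]
    cv2.imwrite(f"pics/{n}.png",cv2.resize(p,None,fx=s,fy=s,interpolation=cv2.INTER_CUBIC))
E
python3 - <<'E'
from h import *
for c in ("top","scene"):
    im=imaging.get_image(c); save(im,c+"0",None,1.4)
    print(c,im["xyz"],np.round(rot(im),3).tolist(),im["fx"],im["cx"],im["cy"])
    for q,z in (("fixture",0),("part",52),("wedge",0),("wedge_tip",0)):
        for f in (nets.find_in,nets.pinpoint):
            for d in f(c,q)[:3]:
                print(c,q,f.__name__,np.round(d["location"],1),round(d["score"],2),np.round(ray(im,d["location"],z)[:2],1))
s=read_state();print(s["clock"],s["position"],s["ee_rot"])
E
```

```text
pics
top [420.87219376 -69.19643669 969.93568109] [[-0.022, -0.99, 0.141], [-1.0, 0.024, 0.011], [-0.014, -0.141, -0.99]] 469.8638378247667 279.3726102935317 204.22257707909327
top fixture call [193.  189.4] 0.65 [587.4 129.9]
top fixture call [193.6 198.5] 0.79 [585.6 110.8]
top part call [157.5 177.7] 0.88 [651.3 143.1]Traceback (most recent call last):
  File "<stdin>", line 7, in <module>
ValueError: it knows: fixture, wedge, wedge_tip
```

```bash
python3 - <<'E'
from h import *
for c in ("top","scene"):
    im=imaging.get_image(c); save(im,c+"0",None,1.4)
    for q,z in (("fixture",0),("wedge",0),("wedge_tip",0)):
        for f in ("find_in","pinpoint"):
            for d in getattr(nets,f)(c,q)[:3]:
                print(c,q,f,np.round(d["location"],1),round(d["score"],2),np.round(ray(im,d["location"],z)[:2],1))
s=read_state();print(s["clock"],s["position"],s["ee_rot"])
E
```

```text
top fixture find_in [195.  190.7] 0.64 [583.  127.1]
top wedge find_in [236.3 377. ] 0.62 [ 487.5 -257.8]
top wedge pinpoint [230.3 373.1] 0.94 [ 500.  -250.4]
top wedge_tip find_in [233.7 377.6] 0.59 [ 492.8 -259.3]
top wedge_tip pinpoint [199.  378.2] 0.96 [ 565.1 -264.3]
scene fixture find_in [200.1 354.4] 0.84 [589.2 137.7]
scene fixture pinpoint [203.6 350.4] 0.88 [592.6 121.6]
scene wedge find_in [245.2 183.5] 0.56 [ 475.7 -247.2]
scene wedge pinpoint [254.6 185.1] 0.82 [ 501.9 -258.2]
scene wedge pinpoint [271.4 199. ] 0.39 [ 559.6 -259.7]
scene wedge_tip find_in [245.5 185.3] 0.96 [ 478.8 -244.7]
scene wedge_tip pinpoint [270.4 198.5] 0.97 [ 556.7 -259.1]
0.9 [ 215.39876742 -586.68341914  256.31343716] [-1.74987878e-01  9.84570588e-01  1.27344608e-05  2.60927768e-05]
```

View pics/top0.png

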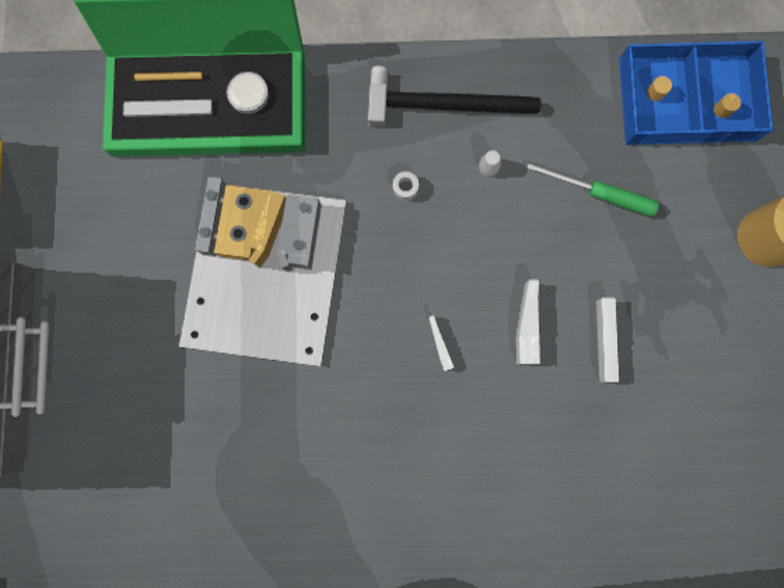

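The top view shows the plate (corners at about (181,347), (322,366) and (345,200) in the 1.4x picture). The large wedge is the middle one of the three, at (530,322), thin end away from the robot. The bar is to its right and the small wedge to its left.

```bash
cat >> h.py <<'E'
from scipy.optimize import least_squares
def world(p,pts):
    c,s=np.cos(p[2]),np.sin(p[2]); pts=np.asarray(pts,float)
    return np.c_[p[0]+c*pts[:,0]-s*pts[:,1], p[1]+s*pts[:,0]+c*pts[:,1], pts[:,2]]
WO=[(-60,-14),(60,-14),(60,-2),(-20,14),(-60,14)]
def W(z): return [(x,y,z) for x,y in WO]
def subpix(im,pts,w=3):
    g=cv2.cvtColor(im["pixels"],cv2.COLOR_RGB2GRAY)
    p=np.array(pts,np.float32).reshape(-1,1,2)
    return cv2.cornerSubPix(g,p.copy(),(w,w),(-1,-1),(3,50,.01)).reshape(-1,2)
def fit(im,obj,px,p0):
    f=lambda p:np.concatenate([proj(im,w)[::-1]-q for w,q in zip(world(p,obj),px)])
    r=least_squares(f,p0); return r.x,np.round(r.fun,1)
def draw(img,im,p,loops,col,sc):
    for L in loops:
        q=np.array([proj(im,w)[::-1] for w in world(p,L)])
        cv2.polylines(img,[np.int32(np.round((q+.5)*sc*16))],True,col,1,cv2.LINE_AA,4)
PL=[[(-130,-95,12),(120,-95,12),(120,115,12),(-130,115,12)],[(0,-24,12),(20,-14,12),(105,-14,12),(105,-11,12),(20,6,12),(0,16,12)],[(0,-24,52),(20,-14,52),(105,-14,52),(105,-11,52),(20,6,52),(0,16,52)]]
E
python3 - <<'E'
from h import *
im=imaging.get_image("top")
c=subpix(im,np.array([(181,347),(322,366),(345,200)])/1.4)
pf,r=fit(im,[(-130,115,12),(-130,-95,12),(120,-95,12)],c,[580,110,-.1]); print(pf,r)
w=subpix(im,np.array([(517,363),(540,364),(528,280),(539,280)])/1.4,2); print(w*1.4)
pw,r=fit(im,[(-60,14,30),(-60,-14,30),(60,-2,30),(60,-14,30)],w,[500,-250,0]); print(pw,r)
for n,b in (("top",None),("scene",None)):
    im=imaging.get_image(n); s=4
    img=cv2.resize(im["pixels"][...,::-1],None,fx=s,fy=s,interpolation=cv2.INTER_CUBIC)
    draw(img,im,pf,PL,(0,0,255),s); draw(img,im,pw,[W(0),W(30)],(255,0,255),s)
    a=[proj(im,world(pf,[(20,0,12)])[0]),proj(im,[pw[0],pw[1],15])]
    t=[img[int(max(0,u[0]*s-300)):,int(max(0,u[1]*s-h)):][:600,:2*h] for u,h in zip(a,(270,130))]
    m=min(x.shape[0] for x in t); cv2.imwrite(f"pics/ov_{n}.png",np.hstack([x[:m] for x in t]))
E
```

```text
[ 5.86221215e+02  1.20257023e+02 -1.60398804e-01] [-0.3 -0.   0.2  0.3  0.  -0.2]
[[517.      362.99997]
 [539.1933  362.94666]
 [528.9547  279.2718 ]
 [538.4939  281.10147]]
[ 4.99263030e+02 -2.53170688e+02 -5.29429406e-02] [ 0.8  0.1 -0.9  0.5  0.5  0.3 -0.4 -0.9]
```

View pics/ov_top.png

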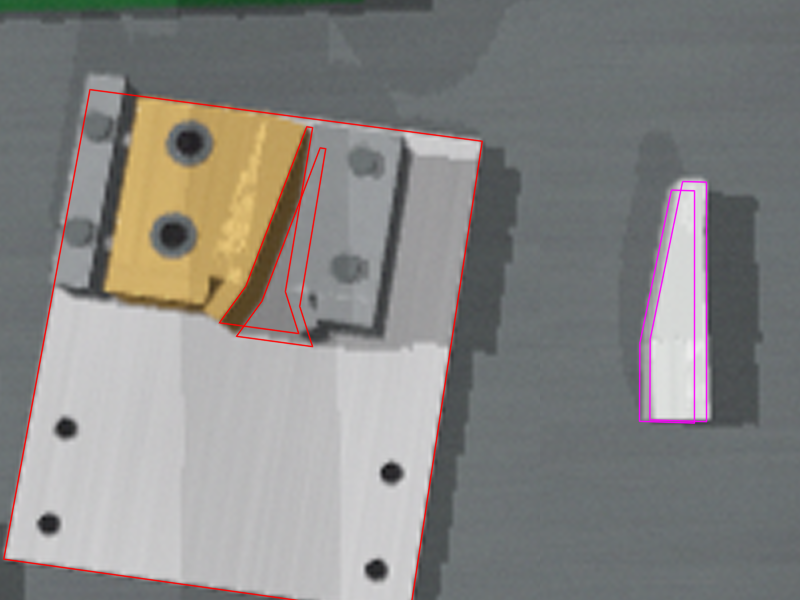

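View pics/ov_scene.png

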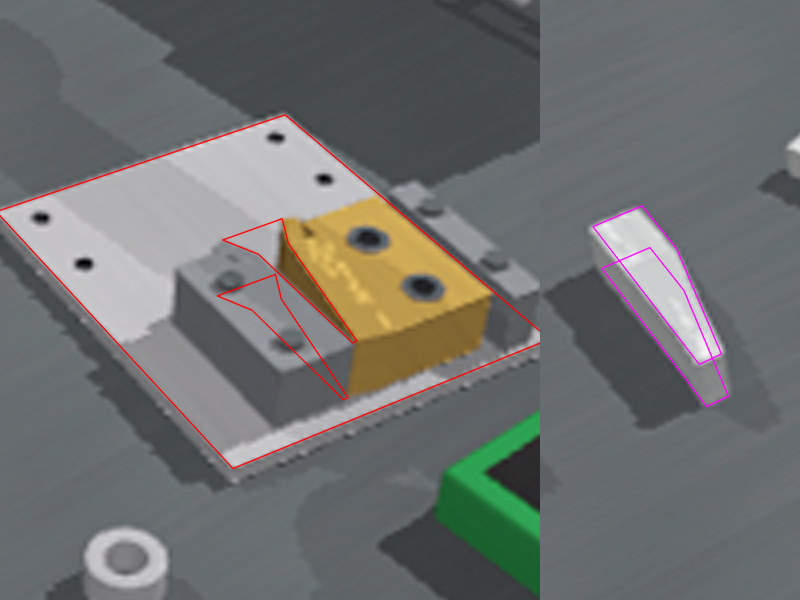

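The overlay agrees with the plate, slot and wedge edges in both views. In the scene view, the wedge's tip corner is at (720,352) and the plate's edge is at (233,467). That is good to about 1–2 mm, so I'll move now.

```bash
cat >> h.py <<'E'
PF=np.array([586.2,120.26,-.1604]); PW=np.array([499.3,-253.2,-.053])
def goal(p,xy,z,yaw):
    s=read_state(); M=R.from_quat(s["ee_rot"]).as_matrix(); t=np.r_[world(p,[(*xy,0)])[0][:2],z]
    d=M.T@(t-s["position"]); a=np.arctan2(M[1,1],M[0,1])-(yaw+np.pi/2); a=(a+np.pi/2)%np.pi-np.pi/2
    print("t",round(s["clock"],2),"tgt",t.round(1),"delta",d.round(1),"yaw",round(a,3)); return d,a
E
python3 - <<'E'
from h import *
goal(PW,(-40,0),100,PW[2])
E
```

```text
t 1.05 tgt [ 459.4 -251.1  100. ] delta [-344.7  231.   156.3] yaw 0.405
```

{"method": "apply_moves", "body": {"rows": [{"hand": 1, "delta_pos": [-60, 40, 20], "yaw": 0.07}, {"hand": 1, "delta_pos": [-344.7, 231, 156.3], "yaw": 0.405}, {"hand": 1, "delta_pos": [-344.7, 231, 156.3], "yaw": 0.405}, {"hand": 1, "delta_pos": [-344.7, 231, 156.3], "yaw": 0.405}, {"hand": 1, "delta_pos": [-344.7, 231, 156.3], "yaw": 0.405}, {"hand": 1, "delta_pos": [-344.7, 231, 156.3], "yaw": 0.405}, {"hand": 1, "delta_pos": [-344.7, 231, 156.3], "yaw": 0.405}, {"hand": 1, "delta_pos": [-344.7, 231, 156.3], "yaw": 0.405}, {"hand": 1, "delta_pos": [-344.7, 231, 156.3], "yaw": 0.405}, {"hand": 1, "delta_pos": [-344.7, 231, 156.3], "yaw": 0.405}, {"hand": 1, "delta_pos": [-344.7, 231, 156.3], "yaw": 0.405}, {"hand": 1, "delta_pos": [-344.7, 231, 156.3], "yaw": 0.405}]}}

```text
clock: 2.05
position: [461.3, -247.5, 98.1]
ee_rot: [0.024, 1.0, 0.0, -0.001]
contact_force: [-0.4, -0.4, -0.2]
gripper_width: 85.1
grasp_force: 0.0
```

{"method": "apply_moves", "body": {"rows": [{"hand": 0.3, "delta_pos": [0, 0, 0], "yaw": 0}, {"hand": 0.3, "delta_pos": [0, 0, 0], "yaw": 0}, {"hand": 0.3, "delta_pos": [0, 0, 0], "yaw": 0}]}}

```text
clock: 2.3
position: [459.1, -251.8, 100.5]
ee_rot: [0.027, 1.0, -0.0, 0.0]
contact_force: [-0.4, -0.3, -0.4]
gripper_width: 55.6
grasp_force: 0.0
```

```bash
python3 - <<'E'
from h import *
goal(PW,(-40,0),30,PW[2])
E
```

```text
t 2.3 tgt [ 459.4 -251.1   30. ] delta [-0.1  0.8 70.5] yaw -0.001
```

{"method": "apply_moves", "body": {"rows": [{"hand": 0.3, "delta_pos": [0, 0.8, 25], "yaw": 0}, {"hand": 0.3, "delta_pos": [0, 0.8, 50], "yaw": 0}, {"hand": 0.3, "delta_pos": [0, 0.8, 65], "yaw": 0}, {"hand": 0.3, "delta_pos": [0, 0.8, 70], "yaw": 0}, {"hand": 0.3, "delta_pos": [0, 0.8, 70], "yaw": 0}, {"hand": -1, "delta_pos": [0, 0.8, 70], "yaw": 0}, {"hand": -1, "delta_pos": [0, 0.8, 70], "yaw": 0}, {"hand": -1, "delta_pos": [0, 0.8, 70], "yaw": 0}, {"hand": -1, "delta_pos": [0, 0.8, 70], "yaw": 0}, {"hand": -1, "delta_pos": [0, 0.8, 70], "yaw": 0}, {"hand": -1, "delta_pos": [0, 0.8, 70], "yaw": 0}, {"hand": -1, "delta_pos": [0, 0.8, 70], "yaw": 0}]}}

```text
clock: 3.3
position: [460.5, -250.8, 31.6]
ee_rot: [0.026, 1.0, -0.001, 0.001]
contact_force: [-0.6, -0.7, 6.0]
gripper_width: 27.1
grasp_force: 60.2
```

{"method": "apply_moves", "body": {"rows": [{"hand": -1, "delta_pos": [0, 0, 0], "yaw": 0}, {"hand": -1, "delta_pos": [0, 0, 0], "yaw": 0}, {"hand": -1, "delta_pos": [0, 0, -20], "yaw": 0}, {"hand": -1, "delta_pos": [0, 0, -50], "yaw": 0}, {"hand": -1, "delta_pos": [0, 0, -80], "yaw": 0}, {"hand": -1, "delta_pos": [0, 0, -80], "yaw": 0}, {"hand": -1, "delta_pos": [0, 0, -80], "yaw": 0}]}}

```text
clock: 3.88
position: [460.0, -250.2, 111.6]
ee_rot: [0.027, 1.0, -0.0, 0.002]
contact_force: [-1.1, 0.1, -3.5]
gripper_width: 27.1
grasp_force: 59.7
```

```bash
python3 - <<'E'
from h import *
goal(PF,(-85,4),80,PF[2])
im=imaging.get_image("top")
for f in ("wedge","wedge_tip"):
    for d in nets.pinpoint("top",f)[:1]: print(f,d["location"],ray(im,d["location"],80),d["score"])
E
```

```text
t 3.88 tgt [502.9 137.8  80. ] delta [-22.  389.7  31.6] yaw 0.107
wedge_tip [194.5, 386.5] [ 561.47438126 -264.48394841   80.        ] 0.52
```

{"method": "apply_moves", "body": {"rows": [{"hand": -1, "delta_pos": [-1, 20, 0], "yaw": 0}, {"hand": -1, "delta_pos": [-3, 55, 0], "yaw": 0.02}, {"hand": -1, "delta_pos": [-6, 95, 0], "yaw": 0.04}, {"hand": -1, "delta_pos": [-8, 135, 0], "yaw": 0.06}, {"hand": -1, "delta_pos": [-10, 175, 0], "yaw": 0.08}, {"hand": -1, "delta_pos": [-12, 215, 0], "yaw": 0.1}, {"hand": -1, "delta_pos": [-14, 255, 0], "yaw": 0.107}, {"hand": -1, "delta_pos": [-17, 295, 0], "yaw": 0.107}, {"hand": -1, "delta_pos": [-19, 335, 0], "yaw": 0.107}, {"hand": -1, "delta_pos": [-21, 370, 0], "yaw": 0.107}, {"hand": -1, "delta_pos": [-22, 389.7, 0], "yaw": 0.107}, {"hand": -1, "delta_pos": [-22, 389.7, 0], "yaw": 0.107}]}}

```text
clock: 5.03
position: [502.4, 141.4, 108.6]
ee_rot: [0.078, 0.997, -0.0, -0.0]
contact_force: [1.2, -0.6, -2.2]
gripper_width: 27.3
grasp_force: 59.9
```

{"method": "apply_moves", "body": {"rows": [{"hand": -1, "delta_pos": [0, 0, 0], "yaw": 0}, {"hand": -1, "delta_pos": [0, 0, 0], "yaw": 0}, {"hand": -1, "delta_pos": [0, 0, 0], "yaw": 0}]}}

```text
clock: 5.28
position: [501.3, 136.4, 109.2]
ee_rot: [0.081, 0.997, -0.001, -0.001]
contact_force: [-0.0, -0.4, -2.3]
gripper_width: 27.1
grasp_force: 59.8
```

```bash
python3 - <<'E'
from h import *
goal(PF,(-85,4),44,PF[2])
im=imaging.get_image("top"); s=4; z0=read_state()["position"][2]-31.6
p=np.r_[world(PF,[(-45,4,0)])[0][:2],PF[2]]
img=cv2.resize(im["pixels"][...,::-1],None,fx=s,fy=s,interpolation=cv2.INTER_CUBIC)
draw(img,im,p,[W(z0),W(z0+30)],(255,0,255),s); draw(img,im,PF,PL,(0,0,255),s)
u=proj(im,[p[0],p[1],60]); cv2.imwrite("pics/carry.png",img[int(u[0]*s-300):,int(u[1]*s-300):][:600,:700])
E
```

```text
t 5.28 tgt [502.9 137.8  44. ] delta [-1.5  1.7 65.2] yaw -0.001
```

View pics/carry.png

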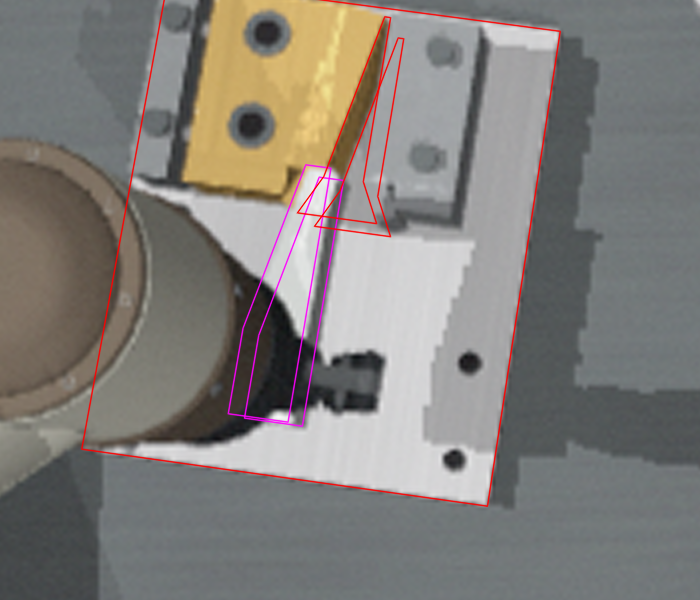

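The wedge hangs as predicted: tip at about (308–340,170) just outside the mouth, along the slot. Lowering it now.

{"method": "apply_moves", "body": {"rows": [{"hand": -1, "delta_pos": [-1.5, 1.7, 15], "yaw": 0}, {"hand": -1, "delta_pos": [-1.5, 1.7, 35], "yaw": 0}, {"hand": -1, "delta_pos": [-1.5, 1.7, 50], "yaw": 0}, {"hand": -1, "delta_pos": [-1.5, 1.7, 60], "yaw": 0}, {"hand": -1, "delta_pos": [-1.5, 1.7, 63], "yaw": 0}, {"hand": -1, "delta_pos": [-1.5, 1.7, 65], "yaw": 0}, {"hand": -1, "delta_pos": [-1.5, 1.7, 65], "yaw": 0}, {"hand": -1, "delta_pos": [-1.5, 1.7, 65], "yaw": 0}]}}

```text
clock: 6.0
position: [504.4, 139.3, 45.7]
ee_rot: [0.08, 0.997, 0.0, 0.001]
contact_force: [0.6, 0.6, -1.4]
gripper_width: 27.1
grasp_force: 59.8
```

{"method": "apply_moves", "body": {"rows": [{"hand": -1, "delta_pos": [0, 0, 1], "yaw": 0}, {"hand": -1, "delta_pos": [0, 0, 1], "yaw": 0}, {"hand": -1, "delta_pos": [0, 0, 1], "yaw": 0}]}}

```text
clock: 6.25
position: [504.0, 139.3, 44.5]
ee_rot: [0.08, 0.997, 0.0, 0.0]
contact_force: [-0.1, -0.9, -1.9]
gripper_width: 27.0
grasp_force: 59.8
```

{"method": "apply_moves", "body": {"rows": [{"hand": -1, "delta_pos": [0, 0, 1], "yaw": 0}, {"hand": -1, "delta_pos": [0, 0, 1], "yaw": 0}, {"hand": 0.3, "delta_pos": [0, 0, 1], "yaw": 0}, {"hand": 0.3, "delta_pos": [0, 0, 1], "yaw": 0}, {"hand": 0.3, "delta_pos": [0, 0, 1], "yaw": 0}, {"hand": 0.3, "delta_pos": [0, 0, 1], "yaw": 0}, {"hand": 0.3, "delta_pos": [0, 0, 1], "yaw": 0}]}}

```text
clock: 6.83
position: [504.0, 139.2, 43.0]
ee_rot: [0.08, 0.997, 0.0, 0.0]
contact_force: [0.1, -0.0, -0.1]
gripper_width: 55.2
grasp_force: 0.0
```

{"method": "apply_moves", "body": {"rows": [{"hand": 0.3, "delta_pos": [0, 0, -10], "yaw": 0}, {"hand": 0.3, "delta_pos": [0, 0, -30], "yaw": 0}, {"hand": 0.3, "delta_pos": [0, 0, -60], "yaw": 0}, {"hand": -1, "delta_pos": [0, 0, -60], "yaw": 0}, {"hand": -1, "delta_pos": [40, 0, -60], "yaw": 0}, {"hand": -1, "delta_pos": [80, 0, -60], "yaw": 0}, {"hand": -1, "delta_pos": [80, 0, -60], "yaw": 0}, {"hand": -1, "delta_pos": [80, 0, -60], "yaw": 0}]}}

```text
clock: 7.5
position: [423.4, 151.9, 103.9]
ee_rot: [0.079, 0.997, 0.0, 0.0]
contact_force: [0.9, 0.9, 0.7]
gripper_width: -0.3
grasp_force: 0.0
```

```bash
cat > look.py <<'E'
from h import *
import sys
n,px,py=sys.argv[1],float(sys.argv[2]),float(sys.argv[3])
goal(PF,(-130,0),46,PF[2]); t=[]; s=4
p=np.r_[world(PF,[(px,py,0)])[0][:2],PF[2]]
for c in ("top","scene"):
    im=imaging.get_image(c)
    for d in nets.pinpoint(c,"wedge_tip")[:1]:
        w=ray(im,d["location"],12)-np.r_[PF[:2],0]; a=PF[2]
        print(c,"tip in fixture",round(np.cos(a)*w[0]+np.sin(a)*w[1],1),round(-np.sin(a)*w[0]+np.cos(a)*w[1],1),d["score"])
    img=cv2.resize(im["pixels"][...,::-1],None,fx=s,fy=s,interpolation=cv2.INTER_CUBIC)
    draw(img,im,p,[W(42)],(255,0,255),s); draw(img,im,PF,PL[1:],(0,0,255),s)
    u=proj(im,world(PF,[(-10,0,30)])[0]); t.append(img[int(u[0]*s-260):,int(u[1]*s-200):][:520,:400])
cv2.imwrite(f"pics/{n}.png",np.hstack(t))
E
python3 look.py placed -45 4
```

```text
t 7.5 tgt [457.9 141.   46. ] delta [-35.7  -5.3  57.9] yaw 0.003
top tip in fixture 20.4 -1.8 0.89
scene tip in fixture 16.3 -4.1 0.94
```

View pics/placed.png

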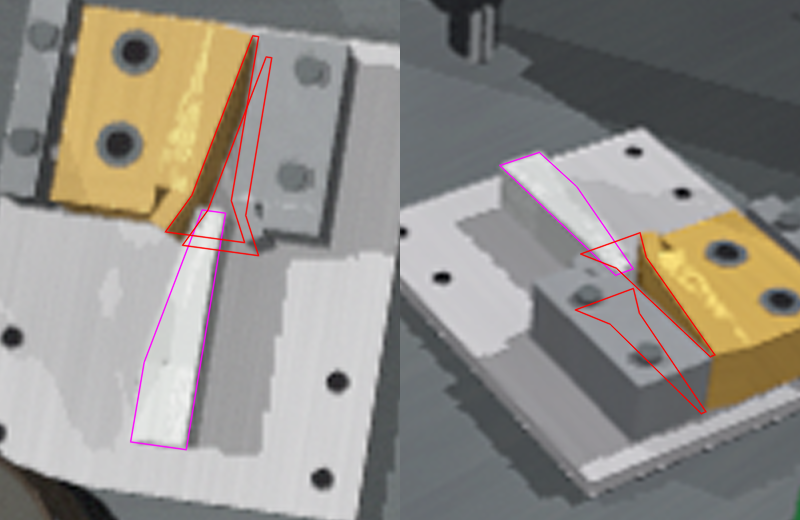

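The wedge lies flat along the slot, tip at the mouth ((210,210) in the top crop), matching the overlay: tip x ≈ 15–20 mm, let go. Next I'll lower the closed fingers behind its thick end and push.

{"method": "apply_moves", "body": {"rows": [{"hand": -1, "delta_pos": [-15, -3, 30], "yaw": 0.003}, {"hand": -1, "delta_pos": [-25, -3, 57], "yaw": 0.003}, {"hand": -1, "delta_pos": [-35, -3, 57], "yaw": 0.003}, {"hand": -1, "delta_pos": [-40, -3, 57], "yaw": 0.003}, {"hand": -1, "delta_pos": [-45, -3, 57], "yaw": 0.003}, {"hand": -1, "delta_pos": [-50, -3, 57], "yaw": 0.003}, {"hand": -1, "delta_pos": [-55, -3, 57], "yaw": 0.003}, {"hand": -1, "delta_pos": [-60, -3, 57], "yaw": 0.003}, {"hand": -1, "delta_pos": [-65, -3, 57], "yaw": 0.003}, {"hand": -1, "delta_pos": [-70, -3, 57], "yaw": 0.003}, {"hand": -1, "delta_pos": [-75, -3, 57], "yaw": 0.003}, {"hand": -1, "delta_pos": [-75, -3, 57], "yaw": 0.003}]}}

```text
clock: 8.7
position: [499.7, 137.2, 46.2]
ee_rot: [0.082, 0.997, 0.0, 0.001]
contact_force: [0.0, -0.3, -0.4]
gripper_width: 0.1
grasp_force: 0.0
```

```bash
python3 - <<'E'
from h import *
goal(PF,(-31,0),46,PF[2]);s=read_state();print(s["contact_force"])
for c in ("top","scene"):
    im=imaging.get_image(c)
    for d in nets.pinpoint(c,"wedge_tip")[:1]:
        w=ray(im,d["location"],12)-np.r_[PF[:2],0]; a=PF[2]
        print(c,"tip in fixture",round(np.cos(a)*w[0]+np.sin(a)*w[1],1),round(-np.sin(a)*w[0]+np.cos(a)*w[1],1),d["score"])
E
```

```text
t 8.7 tgt [555.6 125.2  46. ] delta [-57.1  -2.7   0.3] yaw -0.003
[ 0.01522211 -0.26926034 -0.3536483 ]
top tip in fixture 40.6 -6.9 0.81
scene tip in fixture 42.3 -1.2 0.78
```

{"method": "apply_moves", "body": {"rows": [{"hand": -1, "delta_pos": [-4, -1, 0], "yaw": 0}, {"hand": -1, "delta_pos": [-8, -1, 0], "yaw": 0}, {"hand": -1, "delta_pos": [-12, -2, 0], "yaw": 0}, {"hand": -1, "delta_pos": [-16, -2, 0], "yaw": 0}, {"hand": -1, "delta_pos": [-20, -2, 0], "yaw": 0}, {"hand": -1, "delta_pos": [-23, -2, 0], "yaw": 0}, {"hand": -1, "delta_pos": [-26, -2, 0], "yaw": 0}, {"hand": -1, "delta_pos": [-29, -2, 0], "yaw": 0}, {"hand": -1, "delta_pos": [-32, -2, 0], "yaw": 0}, {"hand": -1, "delta_pos": [-35, -2, 0], "yaw": 0}, {"hand": -1, "delta_pos": [-37, -2, 0], "yaw": 0}]}}

```text
clock: 9.82
position: [532.1, 127.5, 45.5]
ee_rot: [0.082, 0.997, -0.002, -0.003]
contact_force: [-7.3, 0.2, 5.0]
gripper_width: 0.1
grasp_force: 3.8
```

```bash
python3 - <<'E'
from h import *
goal(PF,(-31,0),46,PF[2]);s=read_state();print(s["contact_force"])
E
```

```text
t 9.82 tgt [555.6 125.2  46. ] delta [-23.5   1.6  -0.6] yaw -0.004
[-7.32102201  0.19901605  4.98661361]
```

{"method": "apply_moves", "body": {"rows": [{"hand": -1, "delta_pos": [-2, 0, 0], "yaw": 0}, {"hand": -1, "delta_pos": [-4, 0, 0], "yaw": 0}, {"hand": -1, "delta_pos": [-6, 0, 0], "yaw": 0}, {"hand": -1, "delta_pos": [-8, 0, 0], "yaw": 0}, {"hand": -1, "delta_pos": [-10, 0, 0], "yaw": 0}, {"hand": -1, "delta_pos": [-12, 0, 0], "yaw": 0}, {"hand": -1, "delta_pos": [-14, 0, 0], "yaw": 0}, {"hand": -1, "delta_pos": [-16, 0, 0], "yaw": 0}, {"hand": -1, "delta_pos": [-18, 0, 0], "yaw": 0}]}}

```text
clock: 10.57
position: [549.0, 124.1, 45.3]
ee_rot: [0.082, 0.997, -0.002, -0.004]
contact_force: [-7.9, -1.9, 5.0]
gripper_width: 0.2
grasp_force: 4.2
```

```bash
python3 - <<'E'
from h import *
goal(PF,(-31,0),46,PF[2]);s=read_state();print(s["contact_force"])
E
```

```text
t 10.57 tgt [555.6 125.2  46. ] delta [-6.4  2.1 -0.8] yaw -0.004
[-7.93271544 -1.86065189  5.00520085]
```

{"method": "apply_moves", "body": {"rows": [{"hand": -1, "delta_pos": [-1, 0, 0], "yaw": 0}, {"hand": -1, "delta_pos": [-2, 0, 0], "yaw": 0}, {"hand": -1, "delta_pos": [-3, 0, 0], "yaw": 0}, {"hand": -1, "delta_pos": [-4, 0, 0], "yaw": 0}, {"hand": -1, "delta_pos": [-5, 0, 0], "yaw": 0}, {"hand": -1, "delta_pos": [-6, 0, 0], "yaw": 0}, {"hand": -1, "delta_pos": [-6, 0, 0], "yaw": 0}]}}

```text
clock: 11.15
position: [554.8, 123.0, 45.2]
ee_rot: [0.082, 0.997, -0.002, -0.004]
contact_force: [-8.5, -1.7, 4.1]
gripper_width: -0.0
grasp_force: 4.0
```

```bash
python3 - <<'E'
from h import *
goal(PF,(-31,0),46,PF[2]);s=read_state();print(s["contact_force"])
E
```

```text
t 11.15 tgt [555.6 125.2  46. ] delta [-0.5  2.3 -0.8] yaw -0.004
[-8.4969845  -1.69354682  4.1031962 ]
```

{"method": "apply_moves", "body": {"rows": [{"hand": -1, "delta_pos": [-1, 0, 0], "yaw": 0}, {"hand": -1, "delta_pos": [-2, 0, 0], "yaw": 0}, {"hand": -1, "delta_pos": [-3, 0, 0], "yaw": 0}, {"hand": -1, "delta_pos": [-3, 0, 0], "yaw": 0}]}}

```text
clock: 11.48
position: [556.2, 122.7, 45.2]
ee_rot: [0.082, 0.997, -0.003, -0.006]
contact_force: [-13.0, 1.3, 8.4]
gripper_width: 0.1
grasp_force: 6.6
```

{"method": "apply_moves", "body": {"rows": [{"hand": -1, "delta_pos": [-1, 0, 0], "yaw": 0}, {"hand": -1, "delta_pos": [-2, 0, 0], "yaw": 0}, {"hand": -1, "delta_pos": [-3, 0, 0], "yaw": 0}, {"hand": -1, "delta_pos": [-3, 0, 0], "yaw": 0}]}}

```text
clock: 11.82
position: [556.5, 122.5, 45.2]
ee_rot: [0.083, 0.997, -0.003, -0.008]
contact_force: [-21.2, 4.5, 14.2]
gripper_width: 0.2
grasp_force: 10.9
```

```bash
python3 look.py home 40 0; python3 - <<'E'
from h import *
goal(PF,(-31,0),46,PF[2])
E
```

```text
t 11.82 tgt [457.9 141.   46. ] delta [100.4   2.    0.8] yaw -0.005
top tip in fixture 109.9 -10.5 0.56
scene tip in fixture 97.8 -8.4 0.76
t 12.02 tgt [555.6 125.2  46. ] delta [ 1.4  2.5 -0.8] yaw -0.005
```

View pics/home.png

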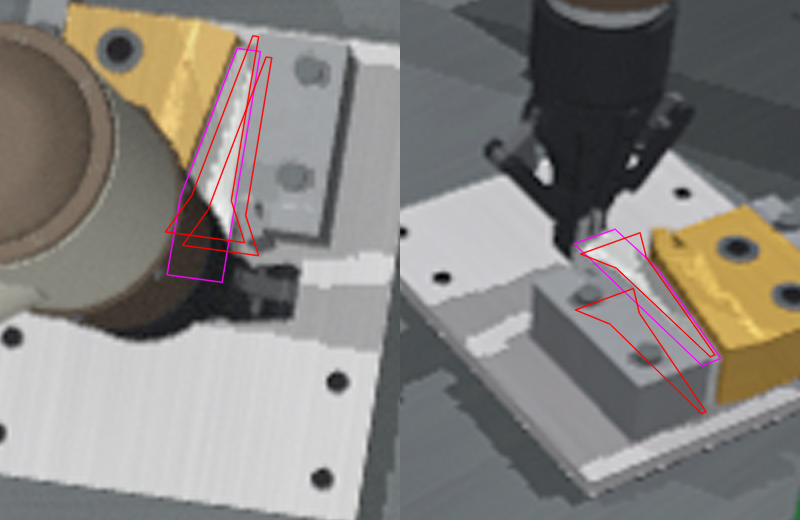

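The force jumped to about 21 N with only 0.3 mm of motion, so the wedge has stopped solid. In the picture it fills the slot and its tip is level with the slot's end at (248,50). I'll back off and check that it holds.

{"method": "apply_moves", "body": {"rows": [{"hand": -1, "delta_pos": [6, 0, 0], "yaw": 0}, {"hand": -1, "delta_pos": [15, 0, 0], "yaw": 0}, {"hand": -1, "delta_pos": [35, 0, -10], "yaw": 0}, {"hand": -1, "delta_pos": [70, 0, -30], "yaw": 0}, {"hand": -1, "delta_pos": [100, 0, -60], "yaw": 0}, {"hand": -1, "delta_pos": [120, 0, -80], "yaw": 0}, {"hand": -1, "delta_pos": [120, 0, -80], "yaw": 0}, {"hand": -1, "delta_pos": [120, 0, -80], "yaw": 0}]}}

```text
clock: 12.68
position: [446.4, 144.6, 127.7]
ee_rot: [0.081, 0.997, 0.002, 0.002]
contact_force: [-0.0, 0.6, 0.3]
gripper_width: 0.2
grasp_force: 0.0
```

```bash
python3 look.py final 40 0
```

```text
t 12.68 tgt [457.9 141.   46. ] delta [-11.5  -2.   81.8] yaw -0.001
top tip in fixture 106.2 -9.2 0.67
scene tip in fixture 99.8 -12.8 0.51
```

View pics/final.png

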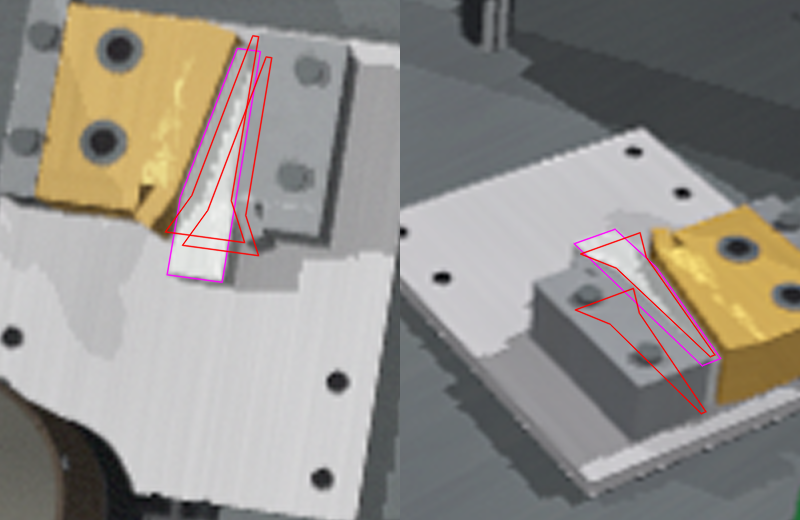

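The wedge is at its home pose: its thick end at (195,278) is on the overlay, it lies flat, and its tip is at about 100 mm. The gap at the stop bar is closed (dark strip gone near (65,100)). The robot is clear of everything.

```bash
python3 -c "
from h import *
print(workorder.job_done())"
```

```text
the job is handed in; nothing more can be done
None
```

I drove the large wedge home, about 100 mm past the mouth. In the last pictures it lies flat in the slot and the brass block is against its stop. The arm is clear, and I handed the job in at about 13 s; the verdict was not shown.

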